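# Rebuild the drive side of a bicycle rear hub

### The arm

A 7-joint arm with a two-finger parallel gripper is mounted at the origin on the work surface. World frame = base frame: x ahead of the robot, y to its left, z up, the work surface at z = 0. Lengths are in mm, angles in rad, forces in N, time in s.
With the tool pointing down it reaches from about 425 to 950 mm from the base axis. Payload 4.7 kg.
Tool frame: the origin (TCP) lies midway between the tips of the shut fingers; the grasp point (between the pads) lies 19 mm behind it (manip.grip_depth is the distance from the TCP to the grasp point, in mm); z points along the fingers, y is the line along which they close (so a half turn about z gives the same grasp; the last joint's range is limited). The gripper opens to 85 mm and grips with 20 to 120 N. Pads are 22 mm wide; open, the fingers measure 114 mm over their backs; the gripper's body (76 mm by 85 mm) begins 54 mm behind the grasp point. The pads swing forward as they close: fully open they stand 13 mm farther back than shut.
Start: joints at [-1.139, 0.469, -0.049, 1.532, 0.024, 1.141, -0.082], TCP at [300.113, 604.635, 202.335] pointing down, gripper open.
Joint ranges: [-2.59, 2.59], [-0.33, 1.99], [-1.39, 1.29], [0.1, 2.45], [-1.04, 4.18], [0.21, 1.99], [-2.66, 2.66]. Speed limits (rad/s): [2.57, 2.57, 3.14, 3.14, 3.14, 3.14, 3.14].

### API

Orientations are given as a 3x3 rotation matrix whose columns are the frame's x, y, z axes.
In Python, from rig import manip gives the robot as it stands. Calls block until the motion is done:
- manip.reach(position, orientation): joint-space move of the TCP to a pose.
- manip.line_to(position, rot=None, v=150, f_stop=None): straight line of the TCP; rot=None keeps the orientation; v is the mean speed in mm/s. With f_stop (N) it stops when the force on the tool has changed by that much, and returns True; else False.
- manip.move_joints(angles): joint-space move.
- manip.release() and manip.grab(): open the fingers fully, or close them until they stop; the grip force is fixed at half the most.
- manip.dwell(seconds).
- manip.ik(position, orientation): joint angles nearest the present ones, or None.
- manip.capture(name): name is "scene" or "top"; returns a dict with "image" (400x640x3 uint8, blue, green, red), "K" (3x3 intrinsics, pixels), "k1" (the pictures are not rectified: a ray, as slopes to the right and down, at radius r is drawn at 1 + k1 r^2 times it, then the intrinsics apply), "R" (3x3) and "t" (3): a world point X has camera coordinates R X + t. Camera axes: x right, y down, z forward; pixel columns grow to the right and rows downward; lengths in mm; the calibration is good to about 2 mm. A picture is of the moment at which its call begins. There is no depth.
A pose or a line that the arm cannot do raises manip.PlanningError and nothing moves.
- manip.sign_off(): hands the job in; it is judged then, once.
Readings, each from a call of its own:
- manip.read_clock(): time.
- manip.read_q(): joint angles.
- manip.read_dq(): joint speeds.
- manip.read_tau(): joint torques, N m.
- manip.read_position(): TCP position.
- manip.read_ee_rot(): TCP orientation.
- manip.read_force(): force on the tool from outside, world axes, zero at the start.
- manip.read_torque(): the same for the moment, N m.
- manip.read_grip_width(): opening from 0.0 (shut) to 1.0 (fully open).
- manip.read_gripper_force(): force on a finger pad.
Only numpy, scipy, OpenCV 4.12 (cv2) and the standard library are available. Lean on these libraries where they do the work, as an engineer would, in place of code of your own. Each camera call takes 0.05 s, during which the arm holds its last target. There are 200 camera calls.

### The job

Put this rear hub back together: take the silver hub axle out of the wooden rack and push it down into the bore of the hub held in the vice until its collar is fully home, lowering it in rather than dropping it. Then fit the freehub body, flange down, over the axle, press it down against the ratchet spring until it meets the hub shell all round, and finish while still holding it pressed down there. Leave the other parts and tools on the bench where they are.

Things in the scene. Friction and masses are not known exactly. Their poses are not given: they have to be found in the camera images.
- hub_seat (a point): The black rear hub, 104 mm tall, upright and clamped immovably in the vice. This point: centre of the bearing face at the mouth of the hub's 16.5 mm bore, 132 mm above the bench; z up along the bore. The bore runs straight down 96 mm. Around the mouth is the sprung ratchet ring, around that the shell's rim. Spoke flanges 58 mm in diameter lie 7 mm and more below this point.
- hub_rim (a point): Centre of the top of the hub shell's rim (46 mm outside, 37 mm inside diameter), on the bore's axis, 8 mm above hub_seat. The freehub's underside lies on this rim when fully pressed down.
- vise: Low blue drill-press vice fixed to the bench, 100 mm wide jaws (tops 67 mm above the bench) with aluminium soft jaws, holding the hub. Origin: on the bench below the hub's axis; x points away from its T-handle, which reaches 164 mm from the hub's axis towards the robot.
- ratchet (a joint): The toothed steel ratchet ring in the hub's mouth (24 mm inside, 35 mm outside diameter), pushed up by a spring. 0 = fully up, its top 5 mm above the rim; the value grows (m) as it is pressed down: 0.005 when level with the rim. About 5.5 N starts it down, 11 N holds it at 0.005.
- axle: The silver hub axle: a straight rod 15 mm in diameter, 150 mm long, 75 g, ends tapered to 9 mm (4 mm long below, 3 mm above), with a 20 mm collar. Stands in a rack hole 17 mm wide whose floor is 9 mm above the bench, so its top starts 159 mm up. Origin: centre of the lower end; z up. Take it by the upper 37 mm, so that the fingers stay clear of the ratchet ring.
- axle_shoulder (a point): Centre of the underside of the axle's collar (20 mm in diameter, 4 mm thick), 92 mm above the axle's lower end; lies at hub_seat when the axle is home. The axle stands 54 mm out above the collar's top.
- rack: Pale wooden block, 165 x 78 x 45 mm, fixed to the bench; two upright holes 45 mm either side of its middle along its long (x) side. One holds the hub axle, the other the black fork axle, either way round. Origin: centre of its underside; z up.
- freehub: The freehub: a splined silver cylinder 34 mm in diameter on a dark flange (43 mm, 7 mm thick), 42 mm tall over all, 110 g, 16.5 mm bore right through. Stands flange down on the mat. Origin: centre of its underside; z up; its turn about z does not matter. Fully pressed down, its underside lies on hub_rim and the axle stands 8 mm out of its top.
- mat: Thin dark grey parts mat, 250 x 105 x 3 mm, fixed. The freehub, lockring and end cap stand on it in a row along its long (x) side, about 76 mm apart, in any order. Origin: centre of its underside.
- fork_axle: Bystander: black fork axle, 15 mm in diameter, 124 mm long with a 22 mm head at the top, standing in the rack's other hole. Origin: lower end.
- lockring: Bystander: black lockring, 39 mm in diameter, 6 mm tall, on the mat.
- end_cap: Bystander: red end cap, 23 mm in diameter, 16 mm tall, on the mat.
- cassette: Bystander: steel cassette of cogs, 124 mm in diameter, 32 mm tall, lying on the bench.
- grease_jar: Bystander: white jar with green cap, 64 mm in diameter, 70 mm tall.
- pedal: Bystander: black flat pedal, 100 x 94 x 20 mm, with a short spindle.
- wrench: Bystander: steel wrench, 170 mm long, lying on the bench.

How it is judged (in metres and radians):
On the way, in this order (a step that is already met when the one before it is completed fails the run):
1. the axle stands fully home in the hub, its collar down on the bearing (distance between axle_shoulder and hub_seat below 0.0025 m and angle between axle's own z axis and vertical below 0.06 rad), for 0.2 s.
2. the freehub body has dropped over the axle, flange down, as far as the ratchet ring (horizontal distance between freehub and hub_seat below 0.003 m and z of freehub in the frame of hub_seat between 0.005 and 0.016 m and angle between freehub's own z axis and vertical below 0.08 rad), for 0.1 s.
At the end, for the whole second after the job is handed in: Axle home (collar within 2.5 mm of the bearing face) and upright; freehub over it, upright (0.06 rad), centred within 2.5 mm, its underside within 1.5 mm of the shell rim, ratchet ring down more than 3.6 of 5 mm, at rest, and the robot still holding it (more than 3 N) (all of step 1 and horizontal distance between freehub and hub_seat below 0.0025 m and z of freehub in the frame of hub_seat between 0.005 and 0.0095 m and angle between freehub's own z axis and vertical below 0.06 rad and value of joint ratchet above 0.0036 m and contact force between any of the fingers, the arm and freehub above 3 N and linear speed of freehub below 0.02 m/s); the arm keeps its last pose, push and grip.
It fails at once if the axle falls down the bore instead of being lowered (horizontal distance between axle_shoulder and hub_seat below 0.01 m and distance between axle_shoulder and hub_seat below 0.09 m and linear speed of axle above 0.5 m/s).
It fails at once if another part or tool on the bench is moved by more than 30 mm (distance of any of fork_axle, lockring, end_cap, cassette, grease_jar, pedal, wrench from where it was at the start of the episode above 0.03 m).
It also fails if it takes over 64 s, if anything falls off the work surface, if the arm or the gripper's body presses on something with over 40 N, if the wrist force passes 120 N, or if a joint passes its speed limit or range.

## Working session

There is one attempt and no reset: what is moved stays moved. The work goes in short steps, each a Python script; the robot and the scene stay as the last script left them, time stands still between calls to the robot, and variables do not carry over. Pictures are saved under pics/ and viewed, at most 10 in all, crops included, and the job is handed in when it is done.

```bash
ls; mkdir -p pics; python3 - <<'E'
from rig import manip
import cv2,numpy as np,pickle
for n in("scene","top"):
    c=manip.capture(n);cv2.imwrite(f"pics/{n}0.png",c["image"]);pickle.dump(c,open(f"{n}0.pkl","wb"))
    print(n,c["K"].tolist(),c["k1"],np.round(c["R"],4).tolist(),np.round(-c["R"].T@c["t"],1))
print(manip.read_clock(),manip.read_position(),manip.read_ee_rot(),manip.grip_depth)
E
```

```text
pics
rig.py
scene [[501.0190895916907, 0.0, 323.15456515988643], [0.0, 501.0190895916907, 201.04437104772018], [0.0, 0.0, 1.0]] -0.1478626728881045 [[0.8332, 0.5528, -0.0123], [0.2943, -0.4622, -0.8365], [-0.4681, 0.6934, -0.5478]] [1055.6 -792.9  761.6]
top [[415.5815397793635, 0.0, 322.14009462563905], [0.0, 415.5815397793635, 206.41033980360788], [0.0, 0.0, 1.0]] 0.005448851316541316 [[0.0273, -0.9996, -0.0099], [-0.9959, -0.0263, -0.0865], [0.0862, 0.0122, -0.9962]] [ 415.4   16.5 1071.5]
0.1 [299.87398512 604.0877372  201.33725771] [[-8.95692042e-01  4.44674227e-01 -7.73651395e-04]
 [ 4.44674899e-01  8.95690573e-01 -1.62254889e-03]
 [-2.85534099e-05 -1.79732748e-03 -9.99998384e-01]] 18.700000000000003
```

View pics/scene0.png

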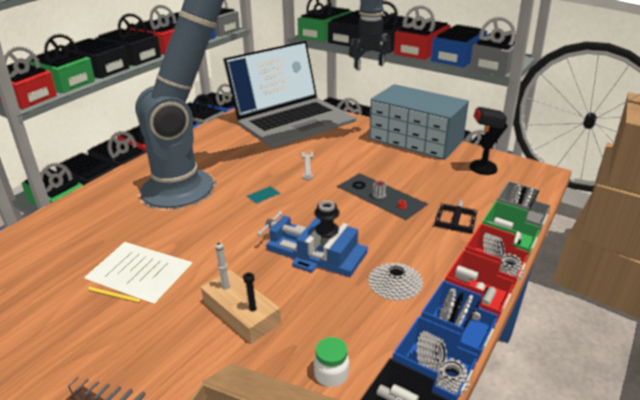

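View pics/top0.png

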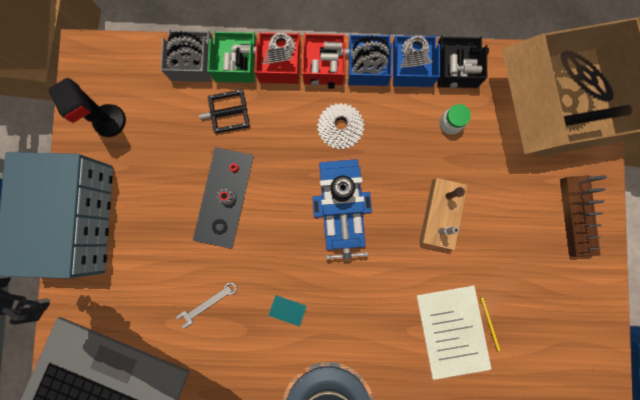

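```bash
cat > h.py <<'E'
import numpy as np,cv2,pickle
from scipy.optimize import least_squares
def montage(items,out,half=22,s=6):
    # items: (img,u,v) crops with pixel ticks every 5 px
    t=[]
    for im,u,v in items:
        c=im[v-half:v+half,u-half:u+half]
        c=cv2.resize(c,None,fx=s,fy=s,interpolation=cv2.INTER_CUBIC)
        for k in range(-half,half):
            p=int((k+half+.5)*s)
            if (u+k)%5==0:
                cv2.line(c,(p,0),(p,5),(0,255,255),1)
                if (u+k)%10==0: cv2.putText(c,str(u+k),(p-9,15),0,.35,(0,255,255),1)
            if (v+k)%5==0:
                cv2.line(c,(0,p),(5,p),(0,255,255),1)
                if (v+k)%10==0: cv2.putText(c,str(v+k),(6,p+4),0,.35,(0,255,255),1)
        t.append(c)
    n=len(t)//2
    cv2.imwrite(out,np.vstack([np.hstack(t[:n]),np.hstack(t[n:])]))
def proj(c,X):
    x=c["R"]@np.asarray(X,float)+c["t"]; s=x[:2]/x[2]
    s=s*(1+c["k1"]*(s@s)); return s*c["K"][0,0]+c["K"][:2,2]
def tri(cs,uvs,x0=(500,0,100)):
    r=least_squares(lambda X:np.concatenate([proj(c,X)-uv for c,uv in zip(cs,uvs)]),x0,x_scale=100)
    return r.x,np.round(r.fun,2)
def atz(c,uv,z):
    r=least_squares(lambda p:proj(c,[p[0],p[1],z])-uv,(500,0),x_scale=100); return r.x
E
python3 - <<'E'
from h import *
S=pickle.load(open("scene0.pkl","rb"))["image"];T=pickle.load(open("top0.pkl","rb"))["image"]
montage([(T,343,187),(T,449,232),(T,226,197),(S,327,210),(S,222,258),(S,379,188)],"pics/m1.png")
E
```

```text
(no output)
```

View pics/m1.png

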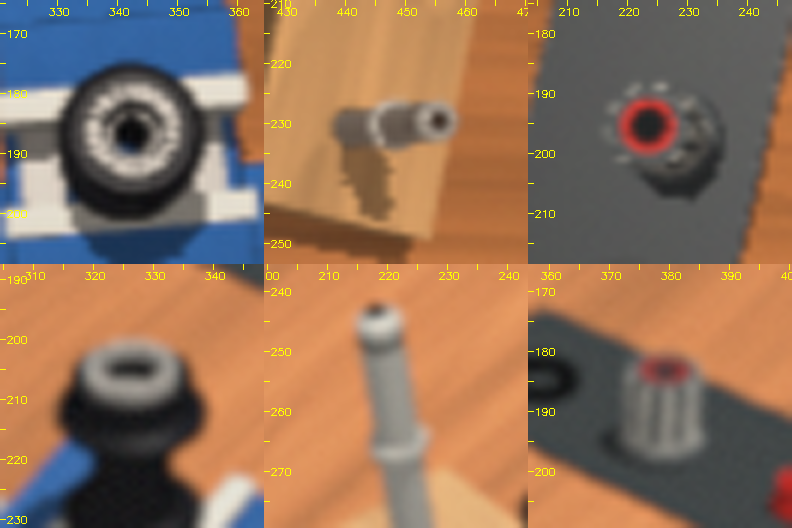

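```bash
python3 - <<'E'
from h import *
S=pickle.load(open("scene0.pkl","rb"));T=pickle.load(open("top0.pkl","rb"))
for n,t,s,z in [("hub",(342.6,186.6),(326.4,204.8),145),("axtop",(455.2,229.7),(218.7,243.5),159),("fh",(223.5,195.7),(379.2,183.2),45)]:
    X,r=tri([T,S],[t,s]);print(n,X.round(1),r,"topz",atz(T,t,z).round(1),"scz",atz(S,s,z).round(1))
    if n=="axtop":
        for zz in(159,107,92+9,45):print(zz,proj(T,[X[0],X[1],zz]).round(1),proj(S,[X[0],X[1],zz]).round(1))
# rack corners at z=45
print("mat ends",atz(T,(253,153),3),atz(T,(217,147),3),atz(T,(193,241),3),atz(T,(233,249),3))
print("rack",atz(T,(434,179),45),atz(T,(467,184),45),atz(T,(422,246),45),atz(T,(455,252),45))
print("cass",atz(T,(341,126),32))
E
```

```text
hub [541.3 -17.3 142.2] [ 0.16  0.23  0.27 -0.03] topz [541.5 -16.9] scz [543.2 -21.3]
axtop [ 450.5 -265.5  157.2] [0.24 0.28 0.34 0.02] topz [ 451.  -264.4] scz [ 451.7 -267.4]
159 [455.7 230. ] [218.9 242.8]
107 [448.7 230.6] [222.3 263. ]
101 [447.9 230.7] [222.6 265.3]
45 [441.3 231.4] [226.1 285.6]
fh [523.9 275.1  43.7] [ 0.21  0.33  0.42 -0.09] topz [524.5 275.4] scz [524.1 272.1]
mat ends [643.20155761 214.07548914] [656.73524966 309.11065703] [409.97211791 358.79296641] [392.34068575 254.97501568]
rack [ 579.99273035 -247.07487051] [ 569.55222718 -328.68278445] [ 413.3155995  -218.42281955] [ 400.9252255  -298.98876139]
cass [712.57597529 -13.26657987]
```

```bash
cat >> h.py <<'E'
def R(y=(0.175,0.985)):
    y=np.array([*y,0.])/np.hypot(*y); z=np.array([0,0,-1.]); return np.column_stack([np.cross(y,z),y,z])
AX=np.array([451.,-265.]);HUB=np.array([541.5,-17.5]);FH=np.array([524.3,274.3])
E
python3 - <<'E'
from h import *
from rig import manip as m
m.release()
m.line_to([300,604,330],v=250)
m.reach([*AX,260],R());print(m.read_clock(),m.read_position())
m.line_to([*AX,123.5],v=120,f_stop=8);print(m.read_position(),m.read_force())
m.grab();print(m.read_grip_width(),m.read_gripper_force(),m.read_force(),m.read_position())
m.line_to([*AX,300],v=150);print(m.read_clock(),m.read_grip_width(),m.read_force(),m.read_position())
m.line_to([*HUB,300],v=200);print(m.read_clock(),m.read_position())
for n in("scene","top"):
    c=m.capture(n);pickle.dump(c,open(f"{n}1.pkl","wb"))
S=pickle.load(open("scene1.pkl","rb"));T=pickle.load(open("top1.pkl","rb"))
u,v=proj(S,[*HUB,230]).round().astype(int)
c=S["image"][v-60:v+60,u-70:u+70];print(u,v)
cv2.imwrite("pics/s1.png",cv2.resize(c,None,fx=5,fy=5,interpolation=cv2.INTER_CUBIC))
E
```

```text
4.075 [ 451.60185942 -264.36395374  259.95706907]
[ 451.4913655  -265.38992734  124.17574389] [-0.44275132 -0.33813254 -0.37910948]
0.11825472630483203 58.63754808437079 [0.0503023  0.49821836 2.36283947] [ 451.26472796 -265.16410795  123.75134241]
7.3833 0.12038965646262649 [ 0.8559578  -0.15836441 -0.88411014] [ 450.52214472 -264.55068296  299.14045714]
8.85 [541.08077523 -19.15733178 300.15914536]
326 171
```

View pics/s1.png

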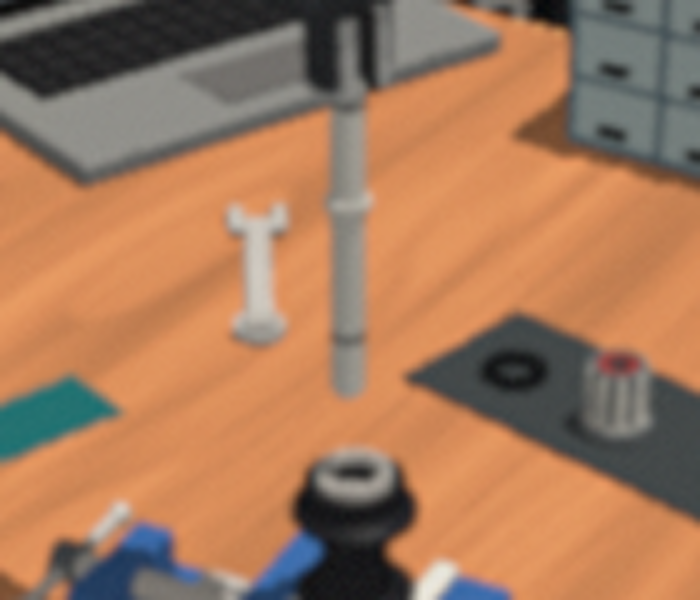

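```bash
python3 - <<'E'
from h import *
S=pickle.load(open("scene1.pkl","rb"));T=pickle.load(open("top1.pkl","rb"))
for z in(278,186,145):print(z,proj(S,[*HUB,z]).round(2),proj(S,[*(HUB+[1,0]),z]).round(2))
c=T["image"];u,v=proj(T,[*HUB,250]).round().astype(int);print(u,v)
c=c[v-40:v+40,u-50:u+50]
cv2.imwrite("pics/t1.png",cv2.resize(c,None,fx=6,fy=6,interpolation=cv2.INTER_CUBIC))
E
```

```text
278 [326.14 150.61] [326.54 150.73]
186 [326.52 188.12] [326.9  188.25]
145 [326.68 203.78] [327.06 203.91]
345 180
```

View pics/t1.png

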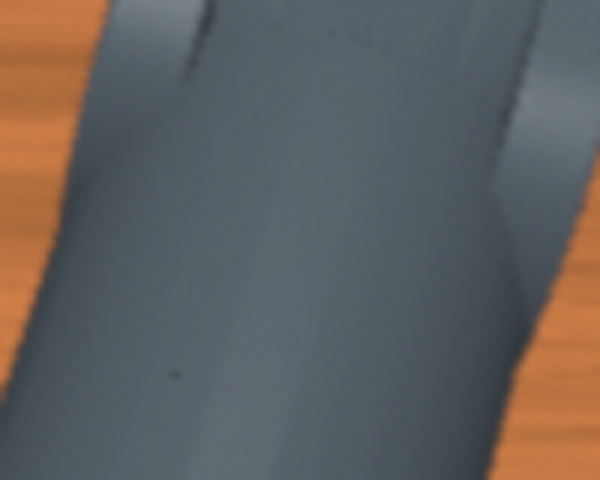

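```bash
python3 - <<'E'
from h import *
from rig import manip as m
print(m.read_clock(),np.mean([m.read_position() for _ in range(10)],0))
m.line_to([*HUB,264],v=150); m.dwell(.2)   # tip ~ 150
P=[m.read_position() for _ in range(10)]
print(np.mean(P,0),np.std(P,0),m.read_force())
c=m.capture("scene");u,v=proj(c,[*HUB,150]).round().astype(int);print(u,v)
k=c["image"][v-35:v+25,u-40:u+40]
cv2.imwrite("pics/s2.png",cv2.resize(k,None,fx=10,fy=10,interpolation=cv2.INTER_CUBIC))
for z in(241,150,145):print(z,proj(c,[*HUB,z]).round(2))
E
```

```text
8.95 [541.15973893 -18.91385359 300.19107556]
[542.16423588 -17.76547386 264.99584704] [0.00000000e+00 0.00000000e+00 5.68434189e-14] [-0.82279695 -0.33017396 -0.80174398]
327 202
241 [326.3 166.1]
150 [326.66 201.9 ]
145 [326.68 203.78]
```

View pics/s2.png

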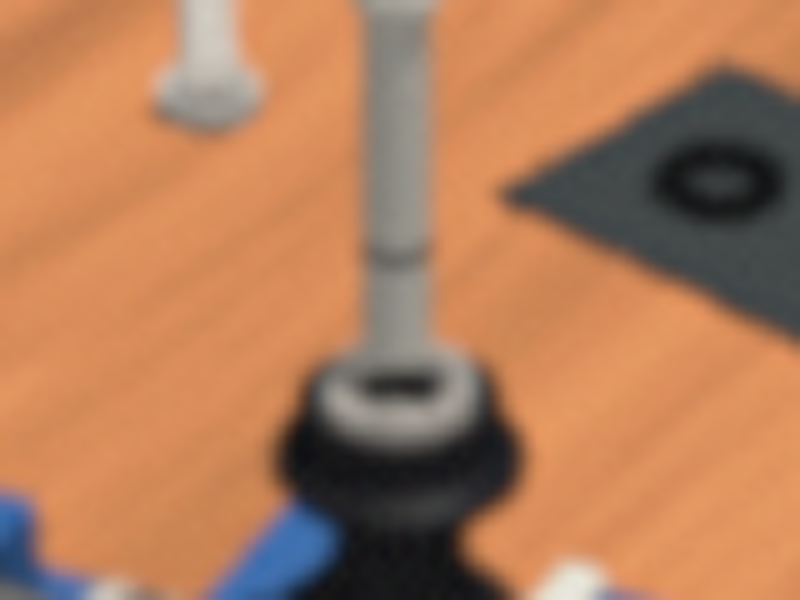

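```bash
python3 - <<'E'
from h import *
from rig import manip as m
for z in(252,240,215,190,165):
    s=m.line_to([*HUB,z],v=50 if z>200 else 80,f_stop=8)
    print(z,s,m.read_position().round(2),m.read_force().round(1),m.read_clock(),m.read_grip_width())
    if s:break
E
```

```text
252 False [541.21 -17.44 251.55] [-0.2  0.6 -1.5] 9.9833 0.11913199745973578
240 False [541.26 -17.49 239.61] [-0.3 -0.6 -1.1] 10.375 0.12211965595113174
215 False [541.55 -17.61 214.95] [-0.4 -0.4 -0.4] 11.025 0.12190069837845745
190 False [541.15 -17.6  189.44] [ 0.3  0.2 -1.8] 11.4833 0.11743529579548186
165 False [541.2  -17.58 164.48] [-0.1  0.3 -1.1] 11.9417 0.12112701423650843
```

```bash
python3 - <<'E'
from h import *
from rig import manip as m
s=m.line_to([*HUB,151],v=25,f_stop=12)
print(s,m.read_position().round(2),m.read_force().round(1),m.read_clock())
m.release();m.dwell(.2)
m.line_to([*HUB,300],v=200)
m.line_to([*FH,300],v=300);m.dwell(.1);print(m.read_position(),m.read_clock())
I=[]
for n in("scene","top"):
    c=m.capture(n);pickle.dump(c,open(f"{n}2.pkl","wb"));I.append(c)
S,T=I
for z in(190,136,145):print(z,proj(S,[*HUB,z]).round(2),proj(T,[*HUB,z]).round(2))
montage([(T["image"],344,185),(S["image"],326,196)]*1,"pics/m2.png",half=30,s=10) if 0 else None
a=[]
montage([(T["image"],344,185),(S["image"],326,195)],"pics/m2.png",half=28,s=10)
E
```

```text
True [542.04 -17.8  154.72] [-1.2  0.   5.9] 12.4083
[524.92837282 271.48569297 300.39267294] 15.4333
190 [326.51 186.56] [343.72 183.77]
136 [326.71 207.13] [342.72 187.13]
145 [326.68 203.78] [342.88 186.59]
```

```bash
python3 - <<'E'
import cv2,numpy as np
a=cv2.imread("pics/m2.png");h=a.shape[0]//2
cv2.imwrite("pics/m3.png",cv2.resize(np.hstack([a[:h],a[h:]]),(800,400),interpolation=cv2.INTER_AREA))
E
```

```text
(no output)
```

View pics/m3.png

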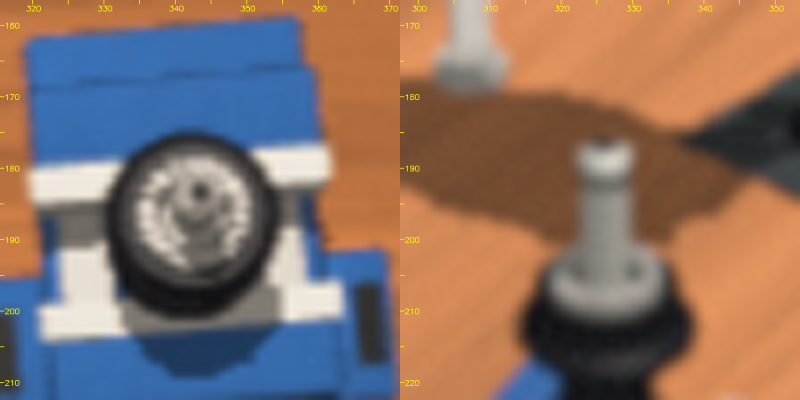

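```bash
python3 - <<'E'
from h import *
from rig import manip as m
S=pickle.load(open("scene2.pkl","rb"));T=pickle.load(open("top2.pkl","rb"))
print(tri([T,S],[(343.6,183.1),(326.2,186.9)]))
m.line_to([*FH,60],v=200);m.line_to([*FH,12.5],v=70,f_stop=8)
m.dwell(.2);print(m.read_position(),m.read_force().round(1))
m.grab();m.dwell(.1);print(m.read_grip_width(),m.read_gripper_force(),m.read_force().round(1),m.read_position())
m.line_to([*FH,230],v=200);m.line_to([*HUB,230],v=200);m.dwell(.3)
print(m.read_clock(),m.read_grip_width(),m.read_force().round(1),m.read_position())
c=m.capture("scene");pickle.dump(c,open("scene3.pkl","wb"))
k=c["image"][130:220,270:380]
cv2.imwrite("pics/s4.png",cv2.resize(k,None,fx=6.6,fy=6.6,interpolation=cv2.INTER_CUBIC))
E
```

```text
(array([542.1686278 , -17.83139543, 189.66664449]), array([ 0.27,  0.39,  0.48, -0.06]))
[524.6257207  274.44302158  12.93812526] [-0.1 -0.1 -0.4]
0.34925040323886536 58.9030179195106 [-0.2  0.2  4.5] [524.39406911 274.51234518  13.02915285]
21.725 0.35060614907826987 [-0.8 -0.6 -0.5] [541.52883905 -16.99441505 229.94559015]
```

View pics/s4.png

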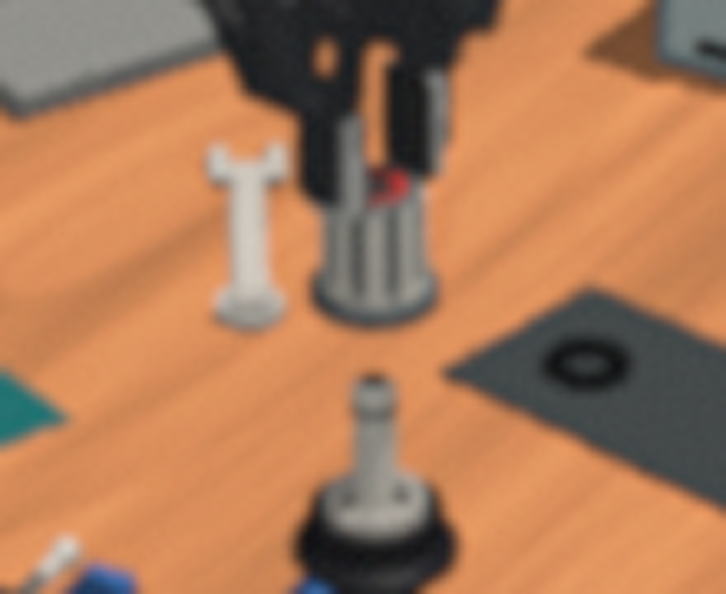

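```bash
python3 - <<'E'
from h import *
from rig import manip as m
H=np.array([541.8,-17.6])
for z in(204,193,175,160):
    s=m.line_to([*H,z],v=40,f_stop=8)
    print(z,s,m.read_position().round(2),m.read_force().round(1),m.read_torque().round(2),m.read_clock(),m.read_grip_width())
    if s:break
E
```

```text
204 False [541.96 -17.74 204.12] [ 0.8  0.1 -0.9] [-0.01 -0.01 -0.05] 22.575 0.3486630796148334
193 False [541.63 -17.6  192.71] [-0.6  0.  -0.6] [-0.   -0.02  0.02] 23.0 0.3491220564748374
175 False [541.79 -17.66 174.91] [ 1.3  0.3 -1.1] [0.04 0.02 0.02] 23.6 0.35221291331617527
160 False [541.7  -17.66 159.8 ] [0.8 0.1 0.2] [-0.02  0.    0.02] 24.125 0.34509357171459476
```

```bash
python3 - <<'E'
from h import *
from rig import manip as m
H=np.array([541.8,-17.6])
m.line_to([*H,155.5],v=20,f_stop=8);m.dwell(.3);print(m.read_position().round(2),m.read_force().round(1))
for z in(154,153,152,151,150,149,148,147):
    s=m.line_to([*H,z],v=15,f_stop=14);m.dwell(.2)
    F=np.mean([(m.dwell(.02),m.read_force())[1] for _ in range(5)],0)
    print(z,s,m.read_position().round(2),F.round(1),m.read_torque().round(2),m.read_grip_width().__round__(3))
    if s or F[2]>22:break
print(m.read_clock())
E
```

```text
[541.8  -17.59 155.53] [-0.3 -0.4 -0.3]
154 False [542.13 -17.59 154.28] [-1.1  0.7  5.1] [0.05 0.18 0.01] 0.345
153 False [542.14 -17.61 153.33] [-1.3  0.6  5.9] [ 0.14  0.22 -0.02] 0.346
152 False [542.18 -17.63 152.47] [-1.4  1.   6.5] [0.15 0.33 0.01] 0.347
151 False [542.17 -17.59 151.58] [-1.6  1.1  7.9] [ 0.15  0.36 -0.01] 0.35
150 False [542.2  -17.64 150.7 ] [-2.   0.9  9. ] [0.18 0.44 0.04] 0.351
149 False [542.22 -17.62 149.99] [-3.   1.  11.4] [ 0.21  0.65 -0.03] 0.349
148 False [542.28 -17.57 149.88] [-5.6  2.  18.6] [ 0.41  1.21 -0.01] 0.35
147 False [542.34 -17.6  149.77] [-7.8  2.3 25.9] [0.52 1.84 0.05] 0.352
29.0667
```

```bash
python3 - <<'E'
from h import *
from rig import manip as m
m.dwell(.3);print(m.read_position().round(2),m.read_force().round(1),m.read_dq().round(4),m.read_ee_rot()[:,2].round(4))
c=m.capture("scene")
k=c["image"][160:235,275:375]
cv2.imwrite("pics/s5.png",cv2.resize(k,None,fx=8,fy=8,interpolation=cv2.INTER_CUBIC))
E
```

```text
[542.33 -17.58 149.78] [-8.1  2.9 26.3] [-0.0016  0.0005 -0.0007 -0.0001  0.0021 -0.001  -0.    ] [-1.0e-04  2.8e-03 -1.0e+00]
```

View pics/s5.png

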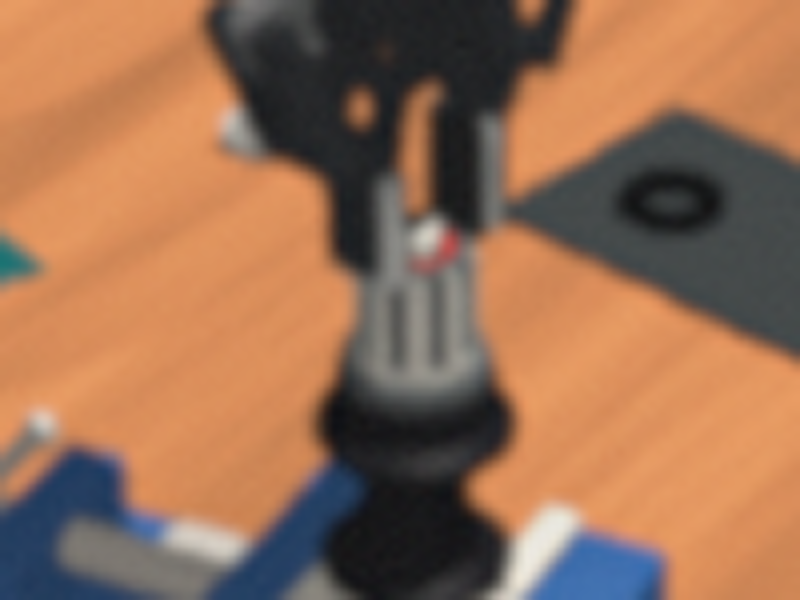

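The freehub sits upright on the hub rim at about crop (425, 390), with the axle end standing out of its top at (432, 238). It is at rest, pressed down with about 26 N.

```bash
python3 -c "
from rig import manip as m
print(m.sign_off(),m.read_clock())"
```

```text
the job is handed in; nothing more can be done
the job is handed in; nothing more can be done
```

The job is handed in (no verdict shown): the axle was lowered home without a drop, and at about 29 s the freehub was down on the hub rim, still gripped and pressed with about 26 N; no other part was deliberately moved.

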